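# Uncover the exhaust filter of a dust-extraction tray

### The arm

A 6-joint arm with a two-finger parallel gripper is mounted at the origin on the work surface. World frame = base frame: x ahead of the robot, y to its left, z up, the work surface at z = 0. Lengths are in mm, angles in rad, forces in N, time in s.
With the tool pointing down it reaches from about 350 to 975 mm from the base axis. Payload 7.1 kg.
Tool frame: the origin (TCP) lies on the front face of the gripper's body, between the roots of the fingers; the fingertips stand 80 mm ahead of it and the grasp point (between the pads) lies 61 mm ahead of it (env.tips_ahead is the distance from the TCP to the fingertips, in mm); z points along the fingers, y is the direction in which the jaws open and shut (so a half turn about z gives the same grasp; the last joint's range is limited). The gripper opens to 88 mm and grips with 3 to 60 N. Pads are 20 mm wide; open, the fingers measure 115 mm over their backs; the gripper's body (75 mm by 178 mm) begins 61 mm behind the grasp point.
Start: joints at [-1.229, 0.423, 1.63, -0, 1.089, -0.019], TCP at [220.656, -584.736, 302.675] pointing down, gripper open.
Joint ranges: [-3, 3], [-0.9, 2.11], [0.09, 2.58], [-1.31, 4.45], [0.11, 2.69], [-2.54, 2.54]. Speed limits (rad/s): [2.39, 2.39, 3.01, 3.14, 3.14, 3.14].

### API

Orientations are given as a unit quaternion [x, y, z, w].
In Python, from station import env, set_gripper, viewer, workorder gives the robot as it stands. Calls block until the motion is done:
- env.reach(position, orientation): joint-space move of the TCP to a pose.
- env.move_l(position, rot=None, rate=150, f_stop=None): straight line of the TCP; rot=None keeps the orientation; rate is the mean speed in mm/s. With f_stop (N) it stops when the force on the tool has changed by that much, and returns True; else False.
- env.move_joints(angles): joint-space move.
- set_gripper(opening): finger opening in mm; the grip force is fixed at half the most; returns when the fingers have stopped.
- env.hold(seconds).
- env.ik(position, orientation): joint angles nearest the present ones, or None.
- env.read_state(): the state.
- viewer.camera(name): name is "scene" or "top"; returns the picture (400x640x3 uint8, blue, green, red); there is no depth.
- viewer.camera_params(name): a dict with "fx", "fy", "cx", "cy" (pixels), "pose" (4x4, takes a point from camera to world coordinates). Camera axes: x right, y up, looking along -z (the intrinsics and any distortion apply to the point x, -y, -z); pixel columns grow to the right and rows downward; lengths in mm; the calibration is good to about 2 mm. A picture is of the moment at which its call begins. camera_params takes no time and is no camera call.
A pose or a line that the arm cannot do raises env.IKError and nothing moves.
- workorder.sign_off(): hands the job in, once; it reports no verdict.
The state is a dict: "time_s": time; "qpos": joint angles; "dq": joint speeds; "tau": joint torques, N m; "tool_pos": TCP position; "orientation": TCP orientation; "force": force on the tool from outside, world axes, zero at the start; "wrist_torque": the same for the moment, N m; "width": finger opening in mm.
Only numpy, scipy, OpenCV 4.12 (cv2) and the standard library are available. Lean on these libraries where they do the work, as an engineer would, in place of code of your own. Each camera call takes 0.05 s, during which the arm holds its last target. There are 200 camera calls.

### The job

Uncover the filter of the bench dust-extraction tray for its change: press the orange snap tab in until the blue filter cover springs free, then push the cover with the fingertips all the way off its seat, out of both guide rails, so that it lies flat and whole on the perforated deck. Push gently and do not pinch, lift or tip the cover, and leave everything else where it stands, the small jar and the dish on the deck included.

Things in the scene. Friction and masses are not known exactly. Their poses are not given: they have to be found in the camera images.
- tray: white extraction tray, fixed, 260 (x) x 400 (y) x 70 mm high. Origin: centre of its underside on the bench, z up; its +y is the way the cover slides off. Deck (top surface) at z = 70; the perforated steel part is y = -15 to +200. At y = -195 to -145 two grey ejector housings, 10 mm above the deck, stand at x = +-33 to +-69 with the snap tab between them
- seat (a point): middle of the cover's seat, on the deck plane, at (0, -75, 70) mm in the tray's frame. Along it, y = -130 to -20 in that frame, run two grey guide rails at x = +-56 to +-69, 10 mm high above the deck, with lips reaching in to x = +-50 over the cover's edges (2 mm of play upward, 1.5 mm each side). The filter lies below the cover, 4 mm under the deck
- cover: blue plastic filter cover, loose, plate 110 x 110 x 5 mm, 60 to 130 g, a cross rib on top. Origin: centre of its underside, at point seat when locked, axes as the tray's. With the tab pressed over 6 mm, spring plungers push it 16 mm to the tray's +y in 0.3 s; then it slides freely. It is out of the rails from y = 35 mm in the tray's frame; past 145 mm it overhangs the deck's end
- cover_rib (a point): middle of the top of the upright cross rib on the cover: 70 mm (x) by 10 mm thick (y), rising 16 mm above the plate's top face, its middle 10 mm to +y of the cover's origin; its flat -y face is for pushing. This point is 21 mm above the cover's underside
- tab_pad (a point): centre of the top face of the orange snap tab's press pad, 38 mm (x) x 30 mm (y), 12 mm above the deck when out; at (0, -153, 82) mm in the tray's frame, just behind the cover's -y edge. Moves down with the tab
- tab (a joint): snap tab travel in m: 0 = out (locked), grows as it is pressed straight down, stop at 0.009; sprung, 2 to 8 N, returns to 0 when let go
- deck_jar: small closed glass jar, black cap, 38 mm diameter, 50 mm high, standing on the deck at its side strip beside the cover's path; origin at the centre of its foot
- deck_dish: small open glass dish, 44 mm diameter, 14 mm high, on the deck's other side strip; origin at the centre of its foot
- jar_grey: glass jar with black cap, grey capsules, 54 mm diameter, 105 mm high, on the bench beside the tray; origin at the centre of its foot
- jar_white: the same jar with white capsules
- jar_red: the same jar with red capsules
- mortar: steel footed mortar, rim 132 mm diameter, 90 mm high, with its white pestle resting in it, on the bench to the right; origin at the centre of its foot
- mould: brass suppository mould, 45 x 115 x 24 mm, with wing nuts, on the bench to the left; origin at the centre of its underside
Mind the look-alikes: they are no part of the job. Several things have the shape of the cover; the one meant has the colours described above.

How it is judged (in metres and radians):
On the way, in this order (a step that is already met when the one before it is completed fails the run):
1. the snap tab is pressed in far enough to release the cover (value of joint tab above 0.0055 m), for 0.05 s.
2. the cover is pushed off its seat, out of both guide rails (y of cover in the frame of tray above 0.036 m), for 0.2 s.
At the end, for the whole second after the job is handed in: The cover lies still and flat on the deck (underside within 3 mm of it, tilt under 0.05 rad), its origin 36 to 150 mm to +y of the tray's origin and within 45 mm of the tray's centre line, and the tab has sprung back (within 2 mm) (y of cover in the frame of tray between 0.036 and 0.15 m and x of cover in the frame of tray between -0.045 and 0.045 m and z of cover in the frame of tray between 0.067 and 0.073 m and angle between cover's own z axis and vertical below 0.05 rad and linear speed of cover below 0.01 m/s and value of joint tab below 0.002 m); the robot touches nothing.
It fails at once if the cover is lifted more than 10 mm off the deck (z of cover in the frame of tray above 0.08 m).
It fails at once if the cover is tipped more than 0.15 rad (angle between cover's own z axis and vertical above 0.15 rad).
It fails at once if the jar or the dish on the deck is moved more than 8 mm or tipped (distance of any of deck_jar, deck_dish from where it was at the start of the episode above 0.008 m or angle between any of deck_jar, deck_dish's own z axis and vertical above 0.2 rad).
It fails at once if a jar, the mortar or the mould on the bench is moved more than 10 mm or tipped (distance of any of jar_grey, jar_white, jar_red, mortar, mould from where it was at the start of the episode above 0.01 m or angle between any of jar_grey, jar_white, jar_red, mortar's own z axis and vertical above 0.2 rad).
It fails at once if the cover is pinched or pushed hard: the fingers bear on it with over 25 N (contact force between the fingers and cover above 25 N).
It also fails if it takes over 43 s, if anything falls off the work surface, if the arm or the gripper's body presses on something with over 40 N, if the wrist force passes 120 N, or if a joint passes its speed limit or range.

## Working session

There is one attempt and no reset: what is moved stays moved. The work goes in short steps, each a Python script; the robot and the scene stay as the last script left them, time stands still between calls to the robot, and variables do not carry over. Pictures are saved under pics/ and viewed, about 8 in all and at most 12, crops included, and the job is handed in when it is done.

```bash
ls; mkdir -p pics; python3 - <<'E'
from station import env, viewer
import cv2, numpy as np
for n in("scene","top"):
    cv2.imwrite(f"pics/{n}0.png",viewer.camera(n)); p=viewer.camera_params(n); print(n,{k:(np.round(v,3).tolist()) for k,v in p.items()})
s=env.read_state();print(s['time_s'],s['orientation'],s['width'])
E
```

```text
pics
scene {'fx': 366.137, 'fy': 366.137, 'cx': 326.714, 'cy': 201.101, 'pose': [[-0.289, -0.831, 0.476, 929.784], [0.957, -0.243, 0.157, 168.118], [-0.014, 0.501, 0.866, 951.594], [0.0, 0.0, 0.0, 1.0]]}
top {'fx': 468.088, 'fy': 468.088, 'cx': 327.044, 'cy': 202.391, 'pose': [[0.007, 0.997, -0.071, 346.494], [-1.0, 0.006, -0.016, -17.061], [-0.015, 0.071, 0.997, 1446.767], [0.0, 0.0, 0.0, 1.0]]}
0.1 [ 9.83769406e-01  1.79435971e-01 -1.15398544e-04 -6.89582093e-04] 87.64008483892697
```

View pics/scene0.png

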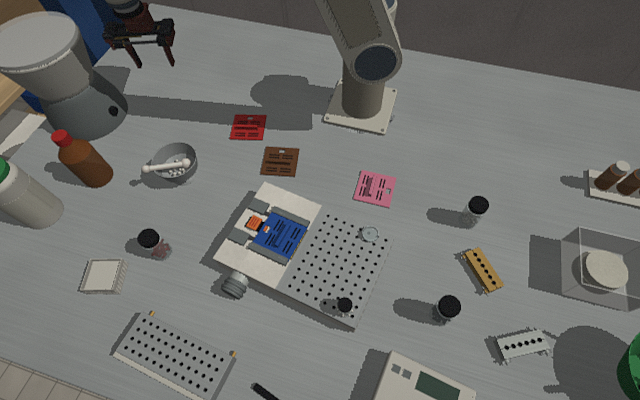

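View pics/top0.png

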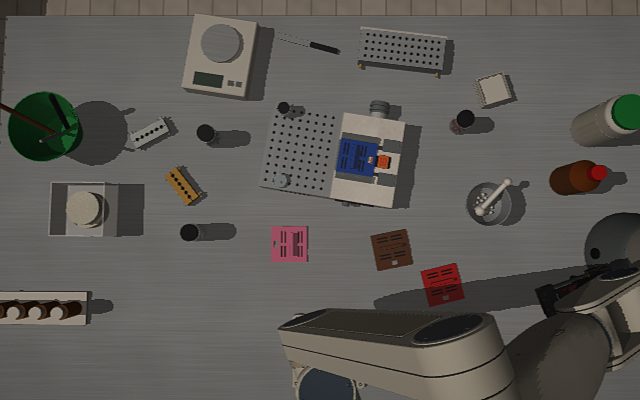

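The only blue cover with a rib is the one in the tray, at top (358,157) and scene (279,234), with the orange tab at top (383,161) and scene (255,224). The look-alikes are pink at top (290,244), brown (391,249) and red (442,284), all loose on the bench. Next I measure the tray and check the choice in a crop.

```bash
cat > h.py <<'E'
import cv2, numpy as np
from station import env, viewer, set_gripper, workorder
def ray(n,px,z):
    p=viewer.camera_params(n);T=p['pose'];d=T[:3,:3]@np.array([(px[0]-p['cx'])/p['fx'],-(px[1]-p['cy'])/p['fy'],-1]);o=T[:3,3]
    return (o+d*(z-o[2])/d[2])
def mask(img,lo,hi): return cv2.inRange(cv2.cvtColor(img,cv2.COLOR_BGR2HSV),lo,hi)
OR=((5,150,120),(20,255,255)); BL=((105,140,60),(125,255,255))
def blob(n,m,box):
    k=np.zeros_like(m);x0,y0,x1,y1=box;k[y0:y1,x0:x1]=m[y0:y1,x0:x1]
    c=max(cv2.findContours(k,cv2.RETR_EXTERNAL,cv2.CHAIN_APPROX_NONE)[0],key=cv2.contourArea)
    return c
E
python3 - <<'E'
from h import *
for n,box in(("top",(250,85,420,215)),("scene",(200,170,400,340))):
    im=cv2.imread(f"pics/{n}0.png")
    for nm,r,z in(("orange",OR,82),("blue",BL,75)):
        c=blob(n,mask(im,*r),box);m=cv2.moments(c);R=cv2.minAreaRect(c)
        print(n,nm,cv2.contourArea(c),ray(n,(m['m10']/m['m00'],m['m01']/m['m00']),z).round(1),"rect corners",[ray(n,q,z)[:2].round().tolist() for q in cv2.boxPoints(R)])
    x0,y0,x1,y1=box
    k=3.5 if n=="top" else 3
    cv2.imwrite(f"pics/{n}crop.png",cv2.resize(im[y0:y1,x0:x1],None,fx=k,fy=k,interpolation=cv2.INTER_CUBIC))
E
```

```text
top orange 102.5 [ 565.3 -158.6   82. ] rect corners [[550.0, -142.0], [586.0, -147.0], [581.0, -176.0], [545.0, -170.0]]
top blue 1145.5 [578.7 -81.3  75. ] rect corners [[539.0, -20.0], [637.0, -36.0], [619.0, -144.0], [521.0, -128.0]]
scene orange 114.5 [ 569.3 -156.9   82. ] rect corners [[583.0, -174.0], [545.0, -168.0], [555.0, -140.0], [592.0, -146.0]]
scene blue 1339.5 [580.2 -79.5  75. ] rect corners [[617.0, -142.0], [515.0, -136.0], [540.0, -19.0], [638.0, -30.0]]
```

View pics/topcrop.png

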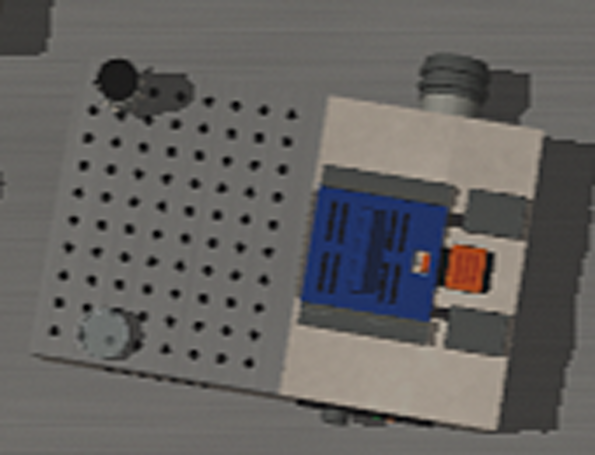

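View pics/scenecrop.png

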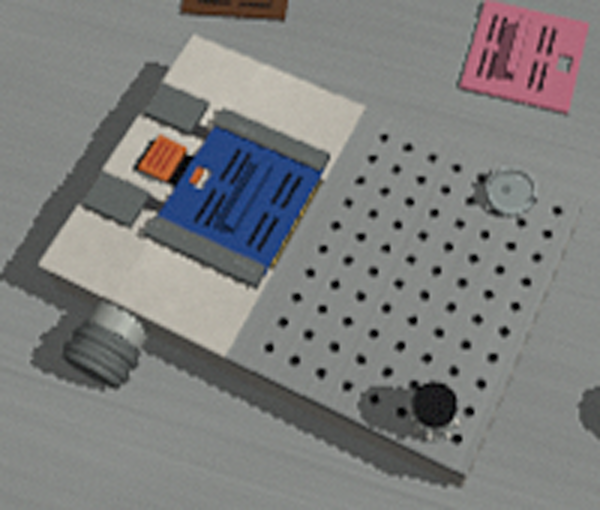

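The crops confirm it: the blue cover sits in its rails with the orange tab pad behind it (top crop (467,268)). The deck jar is at top crop (118,80) and the dish at (108,333), both on the side strips. Next I fit the tray from the corners.

```bash
python3 - <<'E'
from h import *
def U(n,q): return (250+q[0]/3.5-.36,85+q[1]/3.5-.36) if n=="top" else (200+q[0]/3-.33,170+q[1]/3-.33)
C={"top":[((543,130),(130,-200)),((497,430),(-130,-200)),((33,353),(-130,200)),((328,97),(130,-15)),((281,395),(-130,-15))],
"scene":[((195,35),(-130,-200)),((40,267),(130,-200)),((464,484),(130,200)),((365,105),(-130,-15)),((228,357),(130,-15))]}
A=[];B=[]
for n in C:
    a=[ray(n,U(n,q),70)[:2] for q,_ in C[n]];b=[t for _,t in C[n]]
    A+=a;B+=b
    A_,B_=np.array(a),np.array(b,float)
    def fit(W,L):
        w=W.mean(0);l=L.mean(0);M=(L-l).T@(W-w);th=np.arctan2(M[0,1]-M[1,0],M[0,0]+M[1,1])
        R=np.array([[np.cos(th),-np.sin(th)],[np.sin(th),np.cos(th)]]);return th,w-R@l,R
    th,o,R=fit(A_,B_);print(n,th,o,"res",np.round(A_-(B_@R.T+o),1).tolist(),"pad",R@[0,-153]+o,"seat",R@[0,-75]+o)
th,o,R=fit(np.array(A),np.array(B,float));print("all",th,o,"pad",R@[0,-153]+o,"seat",R@[0,-75]+o)
for nm,q,z in(("jarcap",(118,80),120),("dish",(108,333),84)): print(nm,R.T@(ray("top",U("top",q),z)[:2]-o))
for nm,q,z in(("jarcap",(435,404),120),("dish",(510,190),84)): print(nm,R.T@(ray("scene",U("scene",q),z)[:2]-o))
E
```

```text
top -0.15450712500168967 [589.48524557  -8.52460045] res [[-0.7, 1.1], [0.3, 0.7], [1.5, -2.6], [-1.2, 1.3], [0.2, -0.4]] pad [ 565.93959907 -159.70198808] seat [577.94326199 -82.63116301]
scene -0.16297095330977607 [593.60902594  -5.57001868] res [[-0.4, -0.0], [0.8, 2.3], [4.2, -0.9], [-2.6, -3.1], [-2.0, 1.7]] pad [ 568.78469862 -156.54270751] seat [581.44023804 -79.57623869]
all -0.157560170922031 [591.47625696  -7.14700849] pad [ 567.46916941 -158.25180573] seat [579.70807679 -81.21798753]
jarcap [ 99.87320911 156.84381926]
dish [-104.78665152  133.85133267]
jarcap [103.46279121 159.61590639]
dish [-101.30761989  139.11963515]
```

```bash
cat >> h.py <<'E'
th=-0.1576; O=np.array([591.5,-7.1]); R=np.array([[np.cos(th),-np.sin(th)],[np.sin(th),np.cos(th)]])
a=(th+np.pi/2)/2; Q=[np.cos(a),np.sin(a),0,0]
def P(x,y,ztip): return [*(R@[x,y]+O),ztip+env.tips_ahead]
def shot(f):
    out=[]
    for n,(x0,y0,x1,y1) in(("top",(250,85,420,215)),("scene",(200,150,400,340))):
        im=viewer.camera(n)[y0:y1,x0:x1];s=540/im.shape[0];out.append(cv2.resize(im,(400,400)))
    cv2.imwrite(f,cv2.hconcat(out))
def st():
    s=env.read_state();print(s['time_s'],np.round(s['tool_pos'],1),'F',np.round(s['force'],1),'w',round(s['width'],1))
E
python3 - <<'E'
from h import *
print(env.tips_ahead,env.ik(P(0,-155,150),Q),env.ik(P(0,70,79),Q))
env.reach(P(0,-155,170),Q); set_gripper(0); env.move_l(P(0,-155,98)); st(); shot("pics/above.png")
E
```

```text
80.0 [-2.95441026e-01  4.63145119e-01  1.76173831e+00 -4.44089210e-16
  9.16709222e-01 -1.37841026e-01] [ 8.29503821e-02  5.85542772e-01  1.75476549e+00 -4.44089210e-16
  8.01284395e-01  2.40550382e-01]
4.0583 [ 567.5 -160.3  178.3] F [0.8 0.5 0.8] w 0.9
```

View pics/above.png

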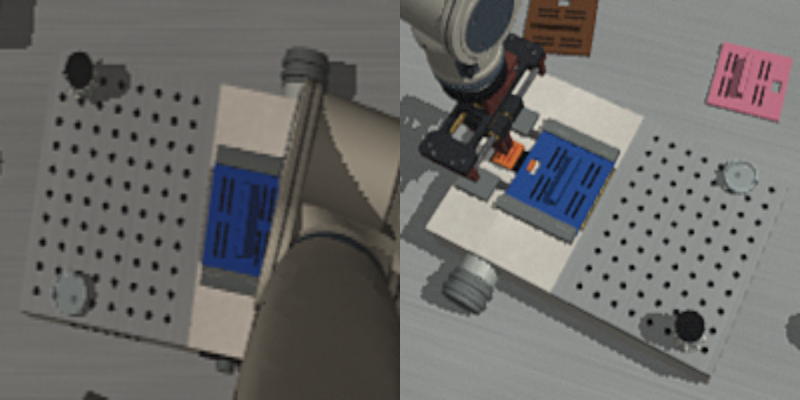

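The closed fingertips (right half, about (505,150)) stand over the orange pad (508,155). Now I press.

```bash
python3 - <<'E'
from h import *
print(env.move_l(P(0,-155,84),rate=60)); st()
print(env.move_l(P(0,-155,74),rate=25,f_stop=25)); st(); env.hold(0.5); st()
env.move_l(P(0,-155,105),rate=80); st(); shot("pics/rel.png")
E
```

```text
False
4.5417 [ 566.9 -160.1  163.5] F [-0.1 -0.1 -0.3] w 0.6
False
5.0917 [ 567.5 -160.3  154.1] F [ 1.4 -0.2  2.6] w 0.5
5.5917 [ 567.4 -160.3  154.1] F [ 1.6 -1.6  3.5] w 0.5
6.1333 [ 567.  -160.1  185.4] F [-0.4  0.7 -0.5] w 0.8
```

View pics/rel.png

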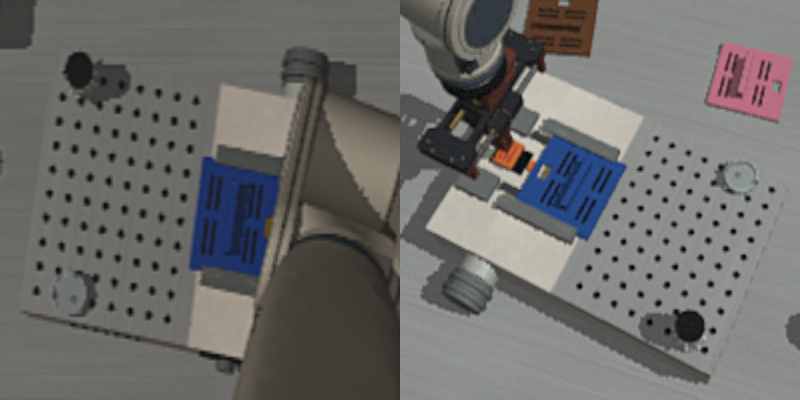

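The cover sprung forward about 16 mm (right half, now about (572,185)) and the tab is back out. Now I go down behind the rib and push, with a force guard.

```bash
python3 - <<'E'
from h import *
env.move_l(P(0,-155,125)); env.move_l(P(0,-78,125)); set_gripper(28); st()
print(env.move_l(P(0,-78,79.5),rate=50,f_stop=6)); st()
print(env.move_l(P(0,-40,79.5),rate=30,f_stop=12)); st()
shot("pics/push.png")
E
```

```text
7.8083 [579.3 -84.2 205. ] F [-0.6  0.1  0.2] w 27.8
False
8.8667 [579.5 -84.2 159.8] F [-0.3 -0.2  0.8] w 28.0
False
10.2833 [585.1 -46.6 159.4] F [ 0.2  0.3 -0.7] w 28.1
```

View pics/push.png

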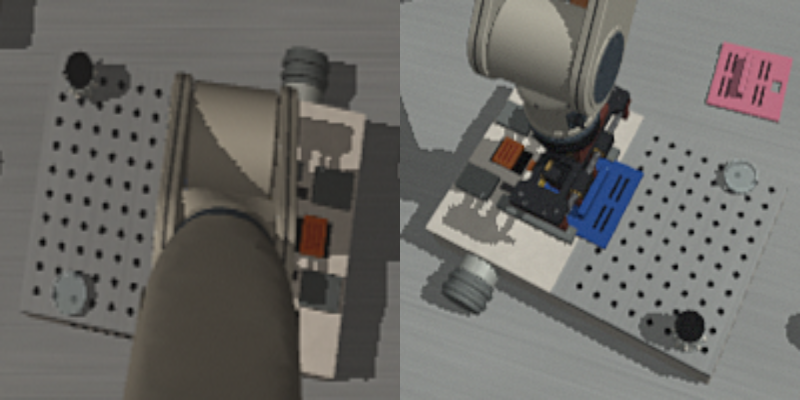

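The cover is moving straight in its rails and the force is near zero. I continue until the cover is at about y = 75.

```bash
python3 - <<'E'
from h import *
print(env.move_l(P(0,70,79.5),rate=35,f_stop=12)); st(); env.hold(.3)
env.move_l(P(0,50,79.5),rate=40); env.move_l(P(0,50,180)); env.reach(P(0,-230,220),Q); st()
shot("pics/end.png")
for n,z in(("top",75),("scene",75)):
    im=viewer.camera(n);m=mask(im,*BL);c=blob(n,m,(200,85,420,340));r=cv2.minAreaRect(c)
    print(n,cv2.contourArea(c),[(R.T@(ray(n,q,z)[:2]-O)).round().tolist() for q in cv2.boxPoints(r)])
E
```

```text
False
13.675 [602.5  62.  159.5] F [ 0.6  0.5 -0.2] w 28.1
16.5333 [ 555.5 -233.4  299.4] F [-0.5  0.7 -0.5] w 28.4
top 1257.5 [[-55.0, 131.0], [55.0, 131.0], [53.0, 21.0], [-57.0, 22.0]]
scene 1684.0 [[55.0, 22.0], [-58.0, 16.0], [-55.0, 132.0], [55.0, 132.0]]
```

View pics/end.png

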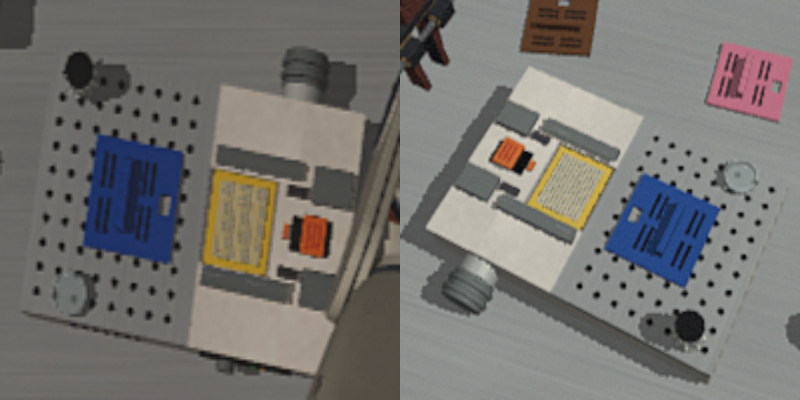

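The cover lies flat on the deck, centred at about (-1, 76), clear of both rails with the yellow-framed filter uncovered. The jar and dish are where they were, and the tab is out. I hand in.

```bash
python3 -c "
from h import *
env.hold(.3); print(workorder.sign_off()); st()"
```

```text
the job is handed in; nothing more can be done
None
the job is handed in; nothing more can be done
```

The filter is uncovered and the job is handed in; no verdict is reported. I pressed the orange tab 8 mm with closed fingertips, and the cover sprung forward. I then pushed its rib with both fingertips, slightly open, until it was out of the rails, and backed the arm away.

**Last checks:**
- **Cover:** both cameras put it at about x = -1, y = 76 mm in the tray's frame. It looks flat and straight in both views.
- **Tab:** it looks sprung back out in the pictures; its joint value can't be read.
- **Jar and dish:** they look unmoved in both pictures.
- **Forces:** readings between moves showed at most about 3.5 N, while pressing the tab. The force guards on the press and the pushes never tripped.
- **Clock:** the robot's clock stood at about 16.5 s after the arm had withdrawn, out of 43 s.

**Disagreement:** the two cameras differed by about 3 to 5 mm on the tray's pose. I used the combined fit, and the margins covered the difference.

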